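# Close a flat-pack shelf rail with its cam lock

### The job

Push the end rail of the flat-pack shelf gently up against the rubber seal on the board, so that its bolt head sits inside the cam. Then turn the cam clockwise by its square knob, about half a turn, until its hook has drawn the rail hard against the board and the bolt is firmly tight; stop as soon as you feel it tight, do not force it. Leave the things around it where they are.

Things in the scene. Friction and masses are not known exactly. Their poses are not given: they have to be found in the camera images.
- board: Pale wooden board of a flat-pack shelf lying flat and fixed on the worktop, 140 (x) x 220 (y) x 28 mm high; origin at the centre of its underside, z up. The rail closes on its edge face at y = -110 mm. A square pocket with the cam lies in its top, centred at x 0, y -50 mm.
- seal_face (a point): Middle of the outer face of the black rubber seal on the board's edge (board x 0, y -114, z 14 mm), axes as the board's. The seal, two strips left and right of the middle, stands 4 mm proud of the edge and takes about 5 N to press flat; it springs back.
- rail: Pale wooden end rail, 140 (x) x 18 (y) x 50 mm high, axes as the board's, origin under its centre. It slides on two dowels along the board's y only, friction about 1.5 N, and starts 25 to 45 mm off the board. In the board's frame its origin is at y = -123 mm when it touches the seal, -119 mm when hard on the board. Keep contact under 40 N.
- rail_push (a point): Middle of the rail's outer face (rail x 0, y -9, z 30 mm): push here towards the board's +y. From the rail's inner face a steel bolt points to the cam, with a hanging round head 8 mm across. How far the bolt is screwed into the rail differs by 3.5 mm from case to case and cannot be measured.
- cam: Aluminium cam disc, 59 mm across, in the board's pocket, turning about its own upright z axis; origin on the axis, level with the board's top (28 mm over the worktop), 60 mm from the board's edge. Open: its axes are parallel to the board's (it starts 0 to 0.15 rad clockwise of that). It turns clockwise seen from above, 3.7 rad stop to stop; it stays where left.
- knob (a point): Grip point on the cam's axis, 22 mm above its origin (50 mm over the worktop), axes as the cam's. The knob is a black rubber-sleeved square block, 24 x 24 mm, sides along the cam's x and y, from 34 to 62 mm over the worktop, a small lug at the foot of its -y side. The sleeve twists 0.4 rad per N m. Torque to turn: about 0.1 N m at first, up to 0.18 while the rail is drawn home.
- hook (a point): Centre of the cam's spiral hook, 12 mm below the cam's origin. The bolt head enters only while the cam is open (under 0.2 rad); the hook catches it only if the rail's gap to the board is under 5 mm. Rail home: at 1.8 to 2.8 rad, unseen. From there per rad of turn the bolt pull rises 55 N, the torque 0.5 N m. Tight: pull over 10 N, best 20 N at about 0.26 N m; over 32 N breaks it.
- teaspoon: Steel teaspoon, 130 x 27 x 11 mm, lying on the far half of the board; bystander.
- note_block: Note block, 150 x 101 x 10 mm, lying left of the board, partly under the plant; bystander.
- scissors: Kitchen scissors, 206 x 84 x 11 mm, lying on the right; bystander.
- garlic: Garlic bulb, 53 mm, on the right; bystander.
- salt_shaker: Salt shaker, 90 mm high, behind; bystander.
- spice_jar_a: Spice jar with dark lid, 105 mm high, behind; bystander.
- spice_jar_b: Spice jar with black lid, 105 mm high, behind; bystander.

How it is judged:
On the way, in this order (a step that is already met when the one before it is completed fails the run):
1. the rail is pushed up to the seal (gap to the board under 5 mm) while the cam is still open (y of rail in the frame of board above -0.124 m and angle between the x axis of cam and the x axis of board, either way round below 0.35 rad), for 0.1 s.
2. the cam's hook pulls the bolt with more than 10 N and the rail is home (gap under 1.2 mm) (y of rail in the frame of board above -0.1202 m and contact force between rail and cam above 10 N), for 0.2 s.
At the end, for the whole second after the job is handed in: the rail is hard against the board (gap under 1.2 mm), held there by the cam's hook with a bolt pull of more than 10 N, and the cam is at rest (all of step 2 and angular speed of cam below 0.1 rad/s); the robot touches nothing.
It fails at once if the bolt is pulled or jammed with more than 32 N between cam and bolt (contact force between rail and cam above 32 N).
It fails at once if the rail is shoved by the fingers with more than 40 N (contact force between the fingers and rail above 40 N).
It fails at once if a bystander is moved by more than 30 mm (distance of any of teaspoon, note_block, garlic, salt_shaker, spice_jar_a, spice_jar_b from where it was at the start of the episode above 0.03 m).
It also fails if it takes over 64 s, if anything falls off the work surface, if the arm or the gripper's body presses on something with over 40 N, if the wrist force passes 120 N, or if a joint passes its speed limit or range.

### The arm

A 6-joint arm with a two-finger parallel gripper is mounted at the origin on a cart in front of the work surface, level with it; the furniture and walls round the work are solid. World frame = base frame: x ahead of the robot, y to its left, z up, the work surface at z = 0. Lengths are in m, angles in rad, forces in N, time in s.
With the tool pointing down it reaches from about 0.225 to 0.875 m from the base axis. Payload 3.4 kg.
Tool frame: the origin (TCP) lies at the very end of the fingers, on their centre line; the grasp point (between the pads) lies behind it (manip.grasp_offset is the z of the grasp point in the tool frame, in m); z points along the fingers, y is the line along which they close (so a half turn about z gives the same grasp; the last joint's range is limited). The gripper opens to 85 mm and grips with 20 to 120 N. Pads are 22 mm wide; open, the fingers measure 114 mm over their backs; the gripper's body (76 mm by 85 mm) begins 54 mm behind the grasp point. The pads swing forward as they close: fully open they stand 13 mm farther back than shut.
Start: joints at [-1.36, 0.276, 1.505, -0, 1.361, -0.121], TCP at [0.187, -0.544, 0.231] pointing down, gripper open.
Joint ranges: [-2.89, 2.89], [-0.75, 2.08], [0.22, 2.7], [-1.18, 4.32], [0.11, 2.71], [-2.7, 2.7]. Speed limits (rad/s): [2.57, 2.57, 3.14, 3.14, 3.14, 3.14].

### API

Orientations are given as a unit quaternion [w, x, y, z].
In Python, from rig import manip gives the robot as it stands.
- The arm moves only by the shell command python3 -m pendant 'ROWS' [FORCE]. ROWS is JSON, a list of rows, each an object of numbers: "dx", "dy", "dz": the shift along the tool's x, y, z in m; "rx", "ry", "rz": the turn, a rotation vector about the tool's x, y, z in degrees; "hand": the finger opening in m, from 0 to 0.0854. In form: [{"dx": .., "dy": .., "dz": .., "rx": .., "ry": .., "rz": .., "hand": ..}, ...]. A call has 1 to 12 rows; each row shifts and turns the commanded pose from where the row before left it, along the tool's axes as they then stand; what a row does not reach is not made up. A row lasts 1/12 s, in which the tool goes at most 41.7 mm and 7.16 degrees, less where a joint would pass 70% of its speed; a pose out of reach is approached as far as the arm can. A call is refused whole if a number of a shift passes 0.0417 or a number of a turn 7.16, either way. A call with a gripper value outside its range is refused whole. The fingers move at their own pace and stop on an object; FORCE is the grip in N (left out, the last holds). Time passes only in rows, so rows that do not move let the fingers close. It gives the time, the measured TCP pose, the force, the opening and the grip force at its end, in the units of the state.
- manip.get_state(): the state, without advancing time (a new reading comes with each control period).
- manip.get_image(name): name is "scene" or "top"; returns a dict with "frame" (420x560x3 uint8, red, green, blue), "fx", "fy", "cx", "cy" (pixels), "position" and "attitude" of the camera in the world. Camera axes: x right, y up, looking along -z (the intrinsics and any distortion apply to the point x, -y, -z); pixel columns grow to the right and rows downward; lengths in m; the calibration is good to about 2 mm. A picture is of the moment at which its call begins. There is no depth.
- manip.sign_off(): hands the job in; it is judged then, once.
The state is a dict: "clock": time; "qpos": joint angles; "qd": joint speeds; "effort": joint torques, N m; "position": TCP position; "ee_rot": TCP orientation; "contact_force": force on the tool from outside, world axes, zero at the start; "moment": the same for the moment, N m; "width": finger opening in m; "gripper_force": force on a finger pad.
Only numpy, scipy, OpenCV 4.12 (cv2) and the standard library are available. Lean on these libraries where they do the work, as an engineer would, in place of code of your own. Each camera call takes 0.05 s, during which the arm holds its last target. There are 200 camera calls.

## Working session

There is one attempt and no reset: what is moved stays moved. The work goes in short steps, Python scripts to look and compute and a shell command to move; the robot and the scene stay as the last step left them, time stands still between calls to the robot, and variables do not carry over. Pictures are saved under pics/ and viewed, at most 10 in all, crops included, and the job is handed in when it is done.

```bash
mkdir -p pics; ls
cat > h.py <<'E'
import numpy as np, cv2
from rig import manip
from scipy.spatial.transform import Rotation as R
def q(w): return R.from_quat([w[1],w[2],w[3],w[0]])
E
python3 - <<'E'
from h import *
s=manip.get_state(); print({k:np.round(v,3) for k,v in s.items()}, manip.grasp_offset)
for n in("top","scene"):
    im=manip.get_image(n); cv2.imwrite(f"pics/{n}0.png",im["frame"][:,:,::-1]); print({k:v for k,v in im.items() if k!="frame"})
E
```

```text
pics
{'clock': np.float64(0.0), 'qpos': array([-1.36 ,  0.277,  1.506, -0.   ,  1.361, -0.121]), 'qd': array([ 0.   ,  0.001, -0.002, -0.001,  0.001, -0.002]), 'effort': array([-3.0000e-03, -4.1678e+01, -2.4580e+01, -0.0000e+00,  1.1000e-02,
       -0.0000e+00]), 'position': array([ 0.187, -0.543,  0.23 ]), 'ee_rot': array([-0.001,  0.986,  0.165, -0.   ]), 'contact_force': array([ 0.267, -0.881,  0.289]), 'moment': array([-0.02 ,  0.006, -0.015]), 'gripper_force': np.float64(0.0), 'width': np.float64(0.086)} -0.0187
{'fx': 397.0674257020058, 'fy': 397.0674257020058, 'cx': 275.0348120189105, 'cy': 207.490815046131, 'position': array([ 0.23858831, -0.04124102,  1.24621612]), 'attitude': array([ 0.72304723,  0.08636225, -0.08349401, -0.68027422])}
{'fx': 411.05601727114475, 'fy': 411.05601727114475, 'cx': 271.9774427812976, 'cy': 209.31877014246047, 'position': array([ 0.00737641, -0.85355999,  0.73178698]), 'attitude': array([ 0.84876981,  0.4538178 , -0.12732824, -0.23963876])}
```

View pics/top0.png

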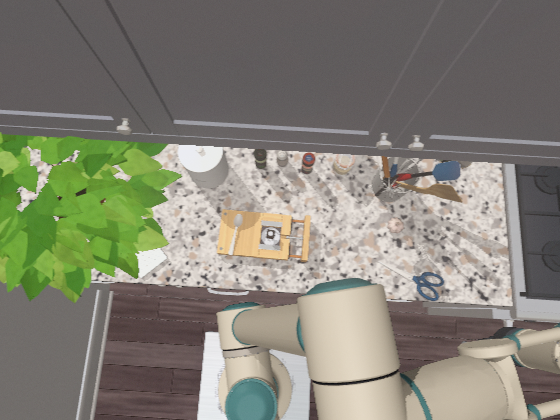

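View pics/scene0.png

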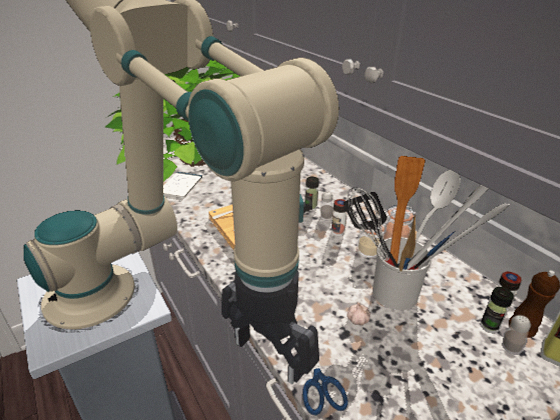

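The top view shows the board at px (218–292, 210–260), the cam near (270, 235) and the rail near (300, 238), so the board axes are roughly the world axes. The arm blocks the work in the scene view. I'll zoom in on the top view and measure.

```bash
cat >> h.py <<'E'
def ray(im,u,v,z):
    d=q(im["attitude"]).apply([(u-im["cx"])/im["fx"],-(v-im["cy"])/im["fy"],-1]); p=im["position"]
    return p+d*(z-p[2])/d[2]
def proj(im,P):
    c=q(im["attitude"]).inv().apply(np.array(P)-im["position"]); return im["cx"]-im["fx"]*c[...,0]/c[...,2], im["cy"]+im["fy"]*c[...,1]/c[...,2]
E
python3 - <<'E'
from h import *
im=manip.get_image("top"); f=im["frame"]
cv2.imwrite("pics/topz.png",cv2.resize(f[200:272,210:318,::-1],None,fx=7,fy=7,interpolation=cv2.INTER_CUBIC))
for u,v in[(270,235),(300,238),(218,235)]: print(ray(im,u,v,.028))
E
```

```text
[ 0.44865497 -0.01679264  0.028     ]
[ 0.44493577 -0.11025421  0.028     ]
[0.43879492 0.14435458 0.028     ]
```

View pics/topz.png

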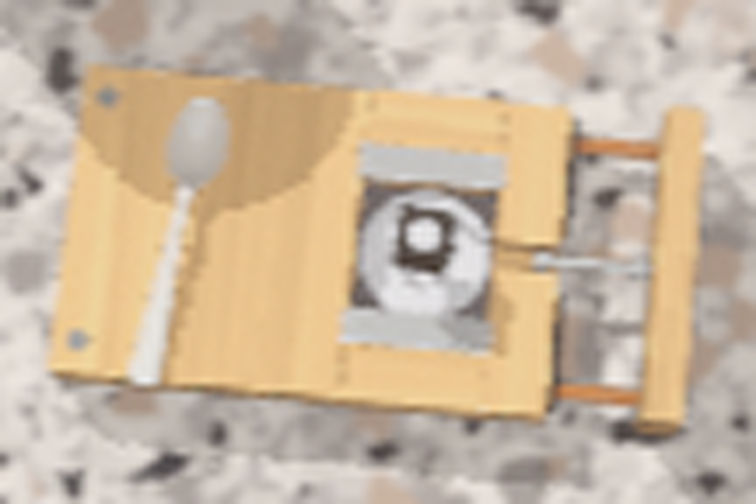

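The zoomed view has crop scale 7 and offset (210, 200). The board's top corners are near crop (88,66), (572,106), (548,408) and (50,370). The knob top is at (427,238), and the rail top runs from (685,106) to (660,425). Next I'll fit the edges with a colour mask.

Run:
```python
from h import *
im=manip.get_image("top"); f=im["frame"]
S=8;c=cv2.resize(f[200:272,210:318],None,fx=S,fy=S,interpolation=cv2.INTER_CUBIC)
hsv=cv2.cvtColor(c,cv2.COLOR_RGB2HSV)
m=((hsv[...,0]>12)&(hsv[...,0]<28)&(hsv[...,1]>90)&(hsv[...,2]>110)).astype(np.uint8)
m=cv2.morphologyEx(m,cv2.MORPH_OPEN,np.ones((25,25)))
n,l,st,ce=cv2.connectedComponentsWithStats(m)
def px(p): return p[...,0]/S+210-.5+.5/S, p[...,1]/S+200-.5+.5/S
for i in range(1,n):
    if st[i,4]<3000: continue
    cn=max(cv2.findContours((l==i).astype(np.uint8),0,1)[0],key=cv2.contourArea)
    z=.028 if st[i,4]>40000 else .05
    r=cv2.boxPoints(cv2.minAreaRect(cn)); u,v=px(r)
    W=np.array([ray(im,a,b,z) for a,b in zip(u,v)])[:,:2]
    print(st[i],z,"\n",np.round(W,4),"sides",np.round(np.linalg.norm(np.diff(W,axis=0),axis=1),4),"ctr",W.mean(0).round(4),
      "ang",[round(float(np.degrees(np.arctan2(*(d[::-1])))),1) for d in np.diff(W,axis=0)])
# knob: dark square at z .062 with light round centre
cv2.imwrite("pics/mask.png",m*255)
k=np.array([(427/7+210-.43,238/7+200-.43)])
print("knob",ray(im,*k[0],.062))
for a,b in[(360,145),(508,152),(492,352),(340,340)]: print(ray(im,a/7+209.57,b/7+199.57,.028).round(4))
```

```text
[   70    82   146   354 27955] 0.05 
 [[0.3811 0.1434]
 [0.5198 0.1345]
 [0.5152 0.0899]
 [0.3768 0.0999]] sides [0.139  0.0448 0.1388] ctr [0.4482 0.1169] ang [-3.7, -95.9, 175.8]
[   190     95    463    383 102447] 0.028 
 [[ 0.3801  0.0926]
 [ 0.5211  0.091 ]
 [ 0.5144 -0.0826]
 [ 0.3739 -0.0763]] sides [0.1411 0.1737 0.1406] ctr [0.4474 0.0062] ang [-0.7, -92.2, 177.4]
[  733   129    65   366 15549] 0.05 
 [[ 0.3709 -0.1143]
 [ 0.5127 -0.1196]
 [ 0.5123 -0.1383]
 [ 0.3705 -0.1325]] sides [0.1419 0.0187 0.1418] ctr [ 0.4416 -0.1262] ang [-2.1, -91.3, 177.7]
knob [ 0.44726412 -0.01891636  0.062     ]
[0.4935 0.0143 0.028 ]
[ 0.4944 -0.052   0.028 ]
[ 0.4043 -0.05    0.028 ]
[0.4055 0.0171 0.028 ]
```

```bash
cat > st.py <<'E'
from h import *
s=manip.get_state(); A=q(s["ee_rot"]); M=A.as_matrix()
print("t",round(float(s["clock"]),2),"p",s["position"].round(4),"yaw",np.degrees(np.arctan2(M[1,0],M[0,0])).round(2),"z",M[:,2].round(4),"F",s["contact_force"].round(2),"M",s["moment"].round(3),"q",s["qpos"].round(2),"w",round(float(s["width"]),4),"gf",round(float(s["gripper_force"]),1),"eff6",s["effort"][5].round(3))
import sys
if len(sys.argv)>3:
    g=np.array([float(a) for a in sys.argv[1:4]]); print("tool delta",(M.T@(g-s["position"])).round(4))
E
python3 -m pendant '[{"rz":-6.9,"hand":0},{"rz":-6.9},{"rz":-6.9},{"rz":-6.9},{"rz":-6.9},{"rz":-6.9},{"rz":-6.9},{"rz":-6.9},{"rz":-6.9},{"rz":-6.9},{}]' 40; python3 st.py .4415 -.19 .10
```

```text
t 0.2 p [ 0.1872 -0.5433  0.2308] yaw 19.01 z [-2.0e-04  1.1e-03 -1.0e+00] F [ 1.27 -0.25 -0.07] M [0.012 0.011 0.068] q [-1.36  0.28  1.51  0.    1.36 -0.12] w 0.0854 gf 0.0 eff6 0.0
tool delta [ 0.3555 -0.2511  0.1311]invalid input
```

```bash
python3 -m pendant '[{"rz":-6.9,"hand":0.0},{"rz":-6.9,"hand":0.0},{"rz":-6.9,"hand":0.0},{"rz":-6.9,"hand":0.0},{"rz":-6.9,"hand":0.0},{"rz":-6.9,"hand":0.0},{"rz":-6.9,"hand":0.0},{"rz":-6.9,"hand":0.0},{"rz":-6.9,"hand":0.0},{"rz":-6.9,"hand":0.0}]' 40; python3 st.py .4415 -.19 .10
```

```text
t 0.2 p [ 0.1872 -0.5433  0.2308] yaw 19.01 z [-2.0e-04  1.1e-03 -1.0e+00] F [ 1.27 -0.25 -0.07] M [0.012 0.011 0.068] q [-1.36  0.28  1.51  0.    1.36 -0.12] w 0.0854 gf 0.0 eff6 0.0
tool delta [ 0.3555 -0.2511  0.1311]invalid input
```

Possibly every row needs all its keys.

```bash
python3 -m pendant '[{"dx":0,"dy":0,"dz":0,"rx":0,"ry":0,"rz":-6.9,"hand":0.0},{"dx":0,"dy":0,"dz":0,"rx":0,"ry":0,"rz":-6.9,"hand":0.0}]'; python3 -m pendant '[{"rz":-6.9,"hand":0.0}]' ; python3 st.py .4415 -.19 .10
```

```text
clock: 0.37
position: [0.1873, -0.5435, 0.231]
ee_rot: [-0.0, 0.958, 0.285, 0.0]
contact_force: [0.3, -0.5, 0.4]
width: 0.0638
gripper_force: 0.0
t 0.37 p [ 0.1873 -0.5435  0.231 ] yaw 33.14 z [-1.e-04  6.e-04 -1.e+00] F [ 0.27 -0.55  0.36] M [-0.033 -0.006 -0.016] q [-1.36  0.28  1.51  0.    1.36 -0.37] w 0.0638 gf 0.0 eff6 1.258
tool delta [ 0.4061 -0.1569  0.1312]invalid input
```

```bash
python3 -m pendant '[{"dx":0,"dy":0,"dz":0.003,"rx":0,"ry":0,"rz":-6.88,"hand":0.0},{"dx":0,"dy":0,"dz":0.003,"rx":0,"ry":0,"rz":-6.88,"hand":0.0},{"dx":0,"dy":0,"dz":0.003,"rx":0,"ry":0,"rz":-6.88,"hand":0.0},{"dx":0,"dy":0,"dz":0.003,"rx":0,"ry":0,"rz":-6.88,"hand":0.0},{"dx":0,"dy":0,"dz":0.003,"rx":0,"ry":0,"rz":-6.88,"hand":0.0},{"dx":0,"dy":0,"dz":0.003,"rx":0,"ry":0,"rz":-6.88,"hand":0.0},{"dx":0,"dy":0,"dz":0.003,"rx":0,"ry":0,"rz":-6.88,"hand":0.0},{"dx":0,"dy":0,"dz":0.003,"rx":0,"ry":0,"rz":-6.88,"hand":0.0}]' >/dev/null; python3 st.py .4415 -.19 .10
```

```text
t 1.03 p [ 0.1873 -0.5435  0.2069] yaw 88.19 z [-1.e-04  5.e-04 -1.e+00] F [-0.06  0.9   0.15] M [-0.022  0.044  0.052] q [-1.36  0.29  1.55  0.    1.31 -1.33] w 0.0 gf 0.0 eff6 1.186
tool delta [0.3613 0.243  0.1071]
```

```bash
python3 -m pendant '[{"dx":0.03,"dy":0.0202,"dz":0.004,"rx":0,"ry":0,"rz":0,"hand":0.0},{"dx":0.03,"dy":0.0202,"dz":0.004,"rx":0,"ry":0,"rz":0,"hand":0.0},{"dx":0.03,"dy":0.0202,"dz":0.004,"rx":0,"ry":0,"rz":0,"hand":0.0},{"dx":0.03,"dy":0.0202,"dz":0.004,"rx":0,"ry":0,"rz":0,"hand":0.0},{"dx":0.03,"dy":0.0202,"dz":0.004,"rx":0,"ry":0,"rz":0,"hand":0.0},{"dx":0.03,"dy":0.0202,"dz":0.004,"rx":0,"ry":0,"rz":0,"hand":0.0},{"dx":0.03,"dy":0.0202,"dz":0.004,"rx":0,"ry":0,"rz":0,"hand":0.0},{"dx":0.03,"dy":0.0202,"dz":0.004,"rx":0,"ry":0,"rz":0,"hand":0.0},{"dx":0.03,"dy":0.0202,"dz":0.004,"rx":0,"ry":0,"rz":0,"hand":0.0},{"dx":0.03,"dy":0.0202,"dz":0.004,"rx":0,"ry":0,"rz":0,"hand":0.0},{"dx":0.03,"dy":0.0202,"dz":0.004,"rx":0,"ry":0,"rz":0,"hand":0.0},{"dx":0.03,"dy":0.0202,"dz":0.004,"rx":0,"ry":0,"rz":0,"hand":0.0}]' >/dev/null; python3 st.py .4415 -.18 .022
python3 - <<'E'
from h import *
im=manip.get_image("scene"); cv2.imwrite("pics/scene1.png",im["frame"][:,:,::-1])
E
```

```text
t 2.03 p [ 0.4437 -0.1914  0.1592] yaw 87.85 z [ 2.e-04 -3.e-04 -1.e+00] F [ 1.14 -0.86 -1.22] M [-0.003 -0.054  0.045] q [-0.55  0.19  1.81 -0.    1.14 -0.51] w -0.0001 gf 0.0 eff6 -0.747
tool delta [ 0.0113 -0.0027  0.1372]
```

View pics/scene1.png

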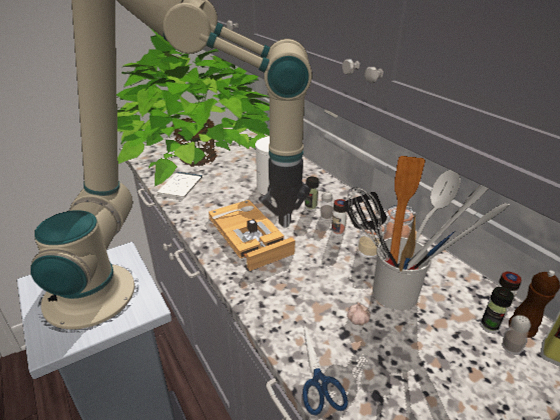

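The scene view now shows the rail at about (270, 252) and the knob at (251, 226), both clear, with the arm behind them. Next I'll go down in front of the rail.

```bash
python3 -m pendant '[{"dx":0,"dy":-0.0006,"dz":0.027,"rx":0,"ry":0,"rz":0,"hand":0.0},{"dx":0,"dy":-0.0006,"dz":0.027,"rx":0,"ry":0,"rz":0,"hand":0.0},{"dx":0,"dy":-0.0006,"dz":0.027,"rx":0,"ry":0,"rz":0,"hand":0.0},{"dx":0,"dy":-0.0006,"dz":0.027,"rx":0,"ry":0,"rz":0,"hand":0.0},{"dx":0,"dy":0,"dz":0.027,"rx":0,"ry":0,"rz":0,"hand":0.0},{"dx":0.01,"dy":0,"dz":0,"rx":0,"ry":0,"rz":0,"hand":0.0},{"dx":0.01,"dy":0,"dz":0,"rx":0,"ry":0,"rz":0,"hand":0.0},{"dx":0.007,"dy":0,"dz":0,"rx":0,"ry":0,"rz":0,"hand":0.0},{"dx":0,"dy":0,"dz":0,"rx":0,"ry":0,"rz":0,"hand":0.0}]' >/dev/null; python3 st.py .445 -.111 .022
```

```text
t 2.83 p [ 0.4423 -0.1647  0.0257] yaw 87.94 z [ 1.8e-03 -6.0e-04 -1.0e+00] F [ 0.41 -0.14  0.49] M [-0.004 -0.061  0.033] q [-0.5   0.34  2.01  0.    0.79 -0.47] w -0.0001 gf 0.0 eff6 0.1
tool delta [0.0538 0.0008 0.0037]
```

```bash
python3 -m pendant '[{"dx":0.005,"dy":0,"dz":0,"rx":0,"ry":0,"rz":0,"hand":0.0},{"dx":0.005,"dy":0,"dz":0,"rx":0,"ry":0,"rz":0,"hand":0.0},{"dx":0.005,"dy":0,"dz":0,"rx":0,"ry":0,"rz":0,"hand":0.0},{"dx":0.005,"dy":0,"dz":0,"rx":0,"ry":0,"rz":0,"hand":0.0},{"dx":0.005,"dy":0,"dz":0,"rx":0,"ry":0,"rz":0,"hand":0.0},{"dx":0.005,"dy":0,"dz":0,"rx":0,"ry":0,"rz":0,"hand":0.0},{"dx":0.004,"dy":0,"dz":0,"rx":0,"ry":0,"rz":0,"hand":0.0},{"dx":0.004,"dy":0,"dz":0,"rx":0,"ry":0,"rz":0,"hand":0.0},{"dx":0.002,"dy":0,"dz":0,"rx":0,"ry":0,"rz":0,"hand":0.0},{"dx":0,"dy":0,"dz":0,"rx":0,"ry":0,"rz":0,"hand":0.0}]'; python3 st.py .445 -.111 .022
python3 - <<'E'
from h import *
for n in("scene","top"):
    im=manip.get_image(n); u,v=map(int,proj(im,[.444,-.05,.03])) 
    cv2.imwrite(f"pics/{n}2.png",cv2.resize(im["frame"][v-45:v+45,u-60:u+60,::-1],None,fx=6,fy=6,interpolation=cv2.INTER_CUBIC)); print(n,u-60,v-45)
E
```

```text
clock: 3.67
position: [0.443, -0.1253, 0.0242]
ee_rot: [-0.0, 0.72, 0.694, 0.0]
contact_force: [-0.8, -0.2, 0.6]
width: -0.0003
gripper_force: 0.0
t 3.67 p [ 0.443  -0.1253  0.0242] yaw 87.86 z [-3.e-04  5.e-04 -1.e+00] F [-0.77 -0.23  0.62] M [ 0.049 -0.002 -0.027] q [-0.43  0.33  2.04  0.    0.77 -0.39] w -0.0003 gf 0.0 eff6 0.033
tool delta [0.0144 0.0014 0.0022]
scene 195 191
top 220 192
```

View pics/scene2.png

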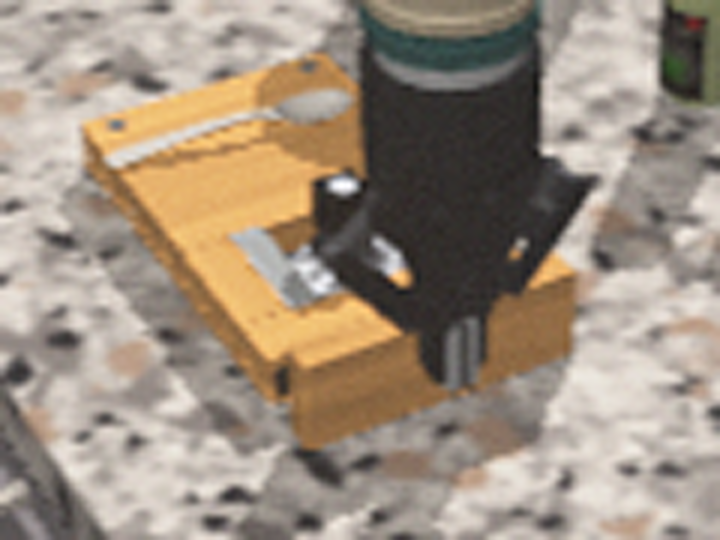

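The rail is now close to the board. The black seal still shows between them at crop (285, 378), and the fingers are mid-rail. I'll keep pushing in small steps and watch the force.

```bash
python3 -m pendant '[{"dx":0.001,"dy":0,"dz":0,"rx":0,"ry":0,"rz":0,"hand":0.0},{"dx":0.001,"dy":0,"dz":0,"rx":0,"ry":0,"rz":0,"hand":0.0},{"dx":0.001,"dy":0,"dz":0,"rx":0,"ry":0,"rz":0,"hand":0.0},{"dx":0,"dy":0,"dz":0,"rx":0,"ry":0,"rz":0,"hand":0.0}]'|grep -E "pos|contact_f"; python3 -m pendant '[{"dx":0.001,"dy":0,"dz":0,"rx":0,"ry":0,"rz":0,"hand":0.0},{"dx":0.001,"dy":0,"dz":0,"rx":0,"ry":0,"rz":0,"hand":0.0},{"dx":0,"dy":0,"dz":0,"rx":0,"ry":0,"rz":0,"hand":0.0}]'|grep -E "pos|contact_f";python3 st.py .445 -.111 .022
```

```text
position: [0.443, -0.1229, 0.0241]
contact_force: [-0.1, -0.3, -0.3]
position: [0.4432, -0.1208, 0.0242]
contact_force: [-0.4, -0.7, -0.4]
t 4.35 p [ 0.4432 -0.1208  0.0242] yaw 87.85 z [-3.e-04  1.e-04 -1.e+00] F [-0.36 -0.66 -0.39] M [-0.152  0.06   0.058] q [-0.42  0.33  2.04  0.    0.77 -0.38] w 0.0004 gf 0.4 eff6 0.024
tool delta [0.0099 0.0014 0.0022]
```

```bash
python3 -m pendant '[{"dx":0.001,"dy":0,"dz":0,"rx":0,"ry":0,"rz":0,"hand":0.0},{"dx":0.001,"dy":0,"dz":0,"rx":0,"ry":0,"rz":0,"hand":0.0},{"dx":0.001,"dy":0,"dz":0,"rx":0,"ry":0,"rz":0,"hand":0.0},{"dx":0,"dy":0,"dz":0,"rx":0,"ry":0,"rz":0,"hand":0.0}]'|grep -E "pos|contact_f"; python3 -m pendant '[{"dx":0.001,"dy":0,"dz":0,"rx":0,"ry":0,"rz":0,"hand":0.0},{"dx":0.001,"dy":0,"dz":0,"rx":0,"ry":0,"rz":0,"hand":0.0},{"dx":0,"dy":0,"dz":0,"rx":0,"ry":0,"rz":0,"hand":0.0}]'|grep -E "pos|contact_f";python3 st.py .445 -.111 .022
```

```text
position: [0.4434, -0.1177, 0.0243]
contact_force: [0.1, -1.3, -1.0]
position: [0.4436, -0.1158, 0.0243]
contact_force: [-0.9, -1.1, 0.4]
t 4.93 p [ 0.4436 -0.1158  0.0243] yaw 87.85 z [ 1.e-04  1.e-04 -1.e+00] F [-0.91 -1.09  0.37] M [-0.116  0.078 -0.021] q [-0.41  0.33  2.04  0.    0.77 -0.37] w -0.0004 gf 0.4 eff6 0.025
tool delta [0.0049 0.0012 0.0023]
```

```bash
for i in 1; do python3 -m pendant '[{"dx":0.001,"dy":0,"dz":0,"rx":0,"ry":0,"rz":0,"hand":0.0},{"dx":0.001,"dy":0,"dz":0,"rx":0,"ry":0,"rz":0,"hand":0.0},{"dx":0,"dy":0,"dz":0,"rx":0,"ry":0,"rz":0,"hand":0.0}]'|grep -E "pos|contact_f"; done; python3 -m pendant '[{"dx":0.001,"dy":0,"dz":0,"rx":0,"ry":0,"rz":0,"hand":0.0},{"dx":0,"dy":0,"dz":0,"rx":0,"ry":0,"rz":0,"hand":0.0}]'|grep -E "pos|contact_f";python3 st.py .445 -.111 .022
python3 - <<'E'
from h import *
im=manip.get_image("scene"); u,v=map(int,proj(im,[.40,-.1,.03]))
cv2.imwrite(f"pics/s3.png",cv2.resize(im["frame"][v-22:v+22,u-30:u+30,::-1],None,fx=12,fy=12,interpolation=cv2.INTER_CUBIC)); print(u-30,v-22)
E
```

```text
position: [0.4436, -0.1138, 0.0243]
contact_force: [-0.5, -1.3, -0.9]
position: [0.4437, -0.1128, 0.0243]
contact_force: [-0.9, -0.2, 0.0]
t 5.35 p [ 0.4437 -0.1128  0.0243] yaw 87.85 z [ 1.e-04  0.e+00 -1.e+00] F [-0.87 -0.22  0.01] M [-0.15   0.141 -0.006] q [-0.4   0.33  2.04  0.    0.77 -0.36] w -0.0005 gf 0.5 eff6 0.024
tool delta [0.0019 0.0013 0.0023]
220 229
```

View pics/s3.png

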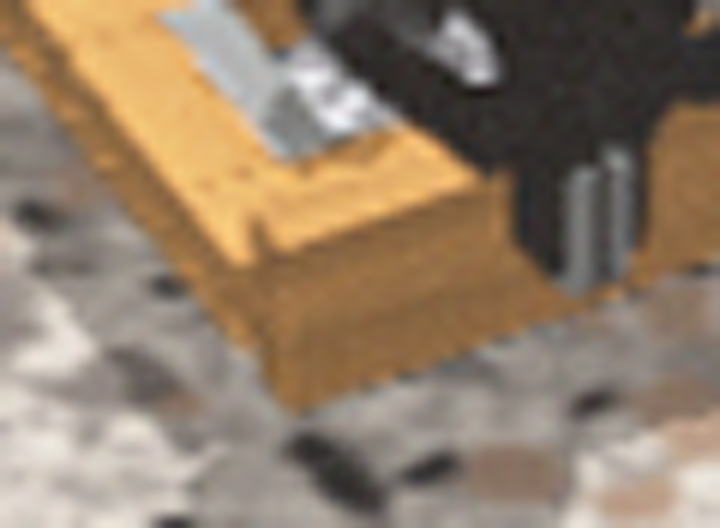

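The picture shows the rail almost on the board edge, with only a thin dark line near crop (265, 250). There is no seal force yet, so I'll continue 1 mm at a time.

```bash
python3 -m pendant '[{"dx":0.001,"dy":0,"dz":0,"rx":0,"ry":0,"rz":0,"hand":0.0},{"dx":0,"dy":0,"dz":0,"rx":0,"ry":0,"rz":0,"hand":0.0}]'|grep -E "pos|contact_f";python3 -m pendant '[{"dx":0.001,"dy":0,"dz":0,"rx":0,"ry":0,"rz":0,"hand":0.0},{"dx":0,"dy":0,"dz":0,"rx":0,"ry":0,"rz":0,"hand":0.0}]'|grep -E "pos|contact_f"; python3 st.py
```

```text
position: [0.4437, -0.1119, 0.0243]
contact_force: [-1.4, -1.1, 0.9]
position: [0.4438, -0.1109, 0.0243]
contact_force: [-1.4, -0.9, 0.2]
t 5.73 p [ 0.4438 -0.1109  0.0243] yaw 87.85 z [ 2.e-04 -0.e+00 -1.e+00] F [-1.37 -0.92  0.19] M [-0.185  0.163 -0.032] q [-0.4   0.33  2.04  0.    0.77 -0.36] w -0.0 gf 0.5 eff6 0.025
```

```bash
python3 -m pendant '[{"dx":0.001,"dy":0,"dz":0,"rx":0,"ry":0,"rz":0,"hand":0.0},{"dx":0,"dy":0,"dz":0,"rx":0,"ry":0,"rz":0,"hand":0.0}]'|grep -E "pos|contact_f";python3 -m pendant '[{"dx":0.001,"dy":0,"dz":0,"rx":0,"ry":0,"rz":0,"hand":0.0},{"dx":0,"dy":0,"dz":0,"rx":0,"ry":0,"rz":0,"hand":0.0}]'|grep -E "pos|contact_f"; python3 st.py
python3 - <<'E'
from h import *
im=manip.get_image("top"); f=im["frame"]
S=8;c=cv2.resize(f[200:272,210:318],None,fx=S,fy=S,interpolation=cv2.INTER_CUBIC)
# rail outer face line on top edge z=.05, far half; and board far corner edge
hsv=cv2.cvtColor(c,cv2.COLOR_RGB2HSV)
m=((hsv[...,0]>12)&(hsv[...,0]<28)&(hsv[...,1]>90)&(hsv[...,2]>110))
for row in range(130,460,30):
    xs=np.where(m[row])[0]
    if len(xs): 
        u=xs.max()/S+209.56; v=row/S+199.56; print(row,ray(im,u,v,.05).round(4))
E
```

```text
position: [0.4438, -0.1099, 0.0243]
contact_force: [-0.8, -2.0, -0.1]
position: [0.4438, -0.109, 0.0243]
contact_force: [-1.1, -0.9, 1.1]
t 6.07 p [ 0.4438 -0.109   0.0243] yaw 87.86 z [ 1.e-04 -2.e-04 -1.e+00] F [-1.12 -0.95  1.11] M [-0.154  0.079  0.016] q [-0.39  0.33  2.05 -0.    0.77 -0.36] w -0.0 gf 0.7 eff6 0.027
130 [ 0.5058 -0.0317  0.05  ]
160 [ 0.4936 -0.0255  0.05  ]
190 [ 0.4849 -0.0768  0.05  ]
220 [ 0.4732 -0.0767  0.05  ]
250 [ 0.4614 -0.0757  0.05  ]
280 [ 0.4497 -0.0744  0.05  ]
310 [0.4326 0.0154 0.05  ]
340 [0.4208 0.0206 0.05  ]
370 [0.409  0.0251 0.05  ]
400 [0.3973 0.0303 0.05  ]
430 [0.3857 0.0336 0.05  ]
```

```bash
python3 -m pendant '[{"dx":0.001,"dy":0,"dz":0,"rx":0,"ry":0,"rz":0,"hand":0.0},{"dx":0,"dy":0,"dz":0,"rx":0,"ry":0,"rz":0,"hand":0.0}]'|grep -E "pos|contact_f";python3 -m pendant '[{"dx":0.001,"dy":0,"dz":0,"rx":0,"ry":0,"rz":0,"hand":0.0},{"dx":0,"dy":0,"dz":0,"rx":0,"ry":0,"rz":0,"hand":0.0}]'|grep -E "pos|contact_f"; python3 -m pendant '[{"dx":0.001,"dy":0,"dz":0,"rx":0,"ry":0,"rz":0,"hand":0.0},{"dx":0,"dy":0,"dz":0,"rx":0,"ry":0,"rz":0,"hand":0.0}]'|grep -E "pos|contact_f"; python3 st.py
```

```text
position: [0.4439, -0.1082, 0.0243]
contact_force: [-0.3, -2.2, 1.6]
position: [0.4439, -0.1072, 0.0243]
contact_force: [-0.4, -3.0, 0.8]
position: [0.4439, -0.1063, 0.0243]
contact_force: [-1.8, -4.3, -0.3]
t 6.62 p [ 0.4439 -0.1063  0.0243] yaw 87.88 z [ 1.e-04 -8.e-04 -1.e+00] F [-1.84 -4.3  -0.3 ] M [-0.722  0.171  0.04 ] q [-0.39  0.33  2.05 -0.    0.77 -0.35] w 0.0 gf 2.5 eff6 0.044
```

Seal contact began at about TCP y = -0.1085 and the seal is now compressed about 2 mm at 4.3 N, so friction should hold the rail there. I'll back off, raise, open, and triangulate the knob from the earlier clear pictures.

```bash
python3 -m pendant '[{"dx":0,"dy":0,"dz":0,"rx":0,"ry":0,"rz":0,"hand":0.0},{"dx":-0.01,"dy":0,"dz":0,"rx":0,"ry":0,"rz":0,"hand":0.0},{"dx":-0.03,"dy":0,"dz":0,"rx":0,"ry":0,"rz":0,"hand":0.0},{"dx":-0.03,"dy":0,"dz":-0.03,"rx":0,"ry":0,"rz":0,"hand":0.0},{"dx":-0.01,"dy":0,"dz":-0.03,"rx":0,"ry":0,"rz":0,"hand":0.06},{"dx":0,"dy":0,"dz":-0.03,"rx":0,"ry":0,"rz":0,"hand":0.06},{"dx":0,"dy":0,"dz":-0.03,"rx":0,"ry":0,"rz":0,"hand":0.06},{"dx":0,"dy":0,"dz":0,"rx":0,"ry":0,"rz":0,"hand":0.06}]' 60 >/dev/null; python3 st.py
python3 - <<'E'
from h import *
from scipy.optimize import least_squares
t=manip.get_image("top"); s=manip.get_image("scene")
pts={}
for n,im in(("top",t),("scene",s)):
    f=im["frame"] if n=="scene" else cv2.imread("pics/top0.png")[:,:,::-1]
    u,v=map(int,proj(im,[.447,-.018,.062]))
    S=10; c=cv2.resize(f[v-10:v+10,u-10:u+10],None,fx=S,fy=S,interpolation=cv2.INTER_CUBIC)
    cv2.imwrite(f"pics/k_{n}.png",cv2.resize(c,None,fx=2,fy=2)[:,:,::-1])
    pts[n]=(u-10,v-10)
print(pts)
k=np.hstack([cv2.imread("pics/k_top.png"),cv2.imread("pics/k_scene.png")]); cv2.imwrite("pics/k.png",k)
f=s["frame"];u,v=map(int,proj(s,[.42,-.09,.03]))
cv2.imwrite("pics/kk.png",np.vstack([k[:, :800],cv2.resize(f[v-8:v+8,u-32:u+32,::-1],(800,200),interpolation=cv2.INTER_CUBIC)])); print(u-32,v-8)
E
```

```text
t 7.28 p [ 0.4446 -0.1876  0.1492] yaw 87.77 z [ 0.0106 -0.0044 -0.9999] F [ 1.13 -0.3  -0.36] M [-0.053 -0.005 -0.028] q [-0.54  0.2   1.83  0.    1.1  -0.51] w 0.0482 gf 0.0 eff6 0.005
{'top': (260, 223), 'scene': (240, 211)}
222 239
```

View pics/kk.png

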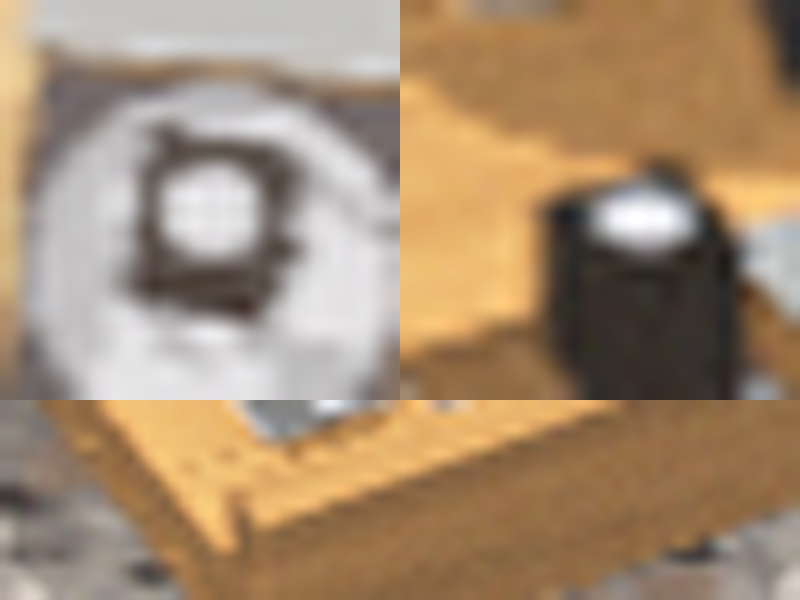

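The top crop shows the knob's white disc at px (270.1, 233.0), with the square turned about 6° clockwise of the board. The scene crop shows the disc at (251.7, 221.3). The rail sits against the seal with a thin dark slit.

```bash
python3 - <<'E'
from h import *
t=manip.get_image("top"); s=manip.get_image("scene")
A=[];b=[]
for im,(u,v) in((t,(270.1,233.)),(s,(251.7,221.3))):
    print(ray(im,u,v,.062).round(4))
    d=q(im["attitude"]).apply([(u-im["cx"])/im["fx"],-(v-im["cy"])/im["fy"],-1]); d/=np.linalg.norm(d)
    P=np.eye(3)-np.outer(d,d);A.append(P);b.append(P@im["position"])
print(np.linalg.lstsq(np.vstack(A),np.hstack(b),rcond=None)[0].round(4))
E
python3 st.py .4475 -.0175 .09
```

```text
[ 0.4489 -0.0174  0.062 ]
[ 0.4499 -0.0203  0.062 ]
[ 0.4502 -0.0177  0.06  ]
t 7.48 p [ 0.4401 -0.1847  0.1427] yaw 87.84 z [-0.0016  0.0017 -1.    ] F [-1.01  0.53 -0.53] M [ 0.021  0.048 -0.079] q [-0.54  0.2   1.84  0.    1.1  -0.51] w 0.0598 gf 0.0 eff6 -0.003
tool delta [0.1673 0.0012 0.053 ]
```

```bash
python3 -m pendant '[{"dx":0.0335,"dy":0.0005,"dz":0.01,"rx":0,"ry":0,"rz":0,"hand":0.06},{"dx":0.0335,"dy":0.0005,"dz":0.01,"rx":0,"ry":0,"rz":0,"hand":0.06},{"dx":0.0335,"dy":0.0005,"dz":0.01,"rx":0,"ry":0,"rz":0,"hand":0.06},{"dx":0.0335,"dy":0.0005,"dz":0.01,"rx":0,"ry":0,"rz":0,"hand":0.06},{"dx":0.0335,"dy":0.0005,"dz":0,"rx":0,"ry":0,"rz":0,"hand":0.06},{"dx":0,"dy":0,"dz":0,"rx":0,"ry":0,"rz":5,"hand":0.06},{"dx":0,"dy":0,"dz":0,"rx":0,"ry":0,"rz":0,"hand":0.06},{"dx":0,"dy":0,"dz":0,"rx":0,"ry":0,"rz":0,"hand":0.06}]' >/dev/null;python3 st.py .449 -.0175 .034
```

```text
t 8.15 p [ 0.4488 -0.0176  0.1025] yaw 83.04 z [-2.7e-03  3.0e-04 -1.0e+00] F [-0.24 -0.54 -0.  ] M [-0.013  0.007  0.01 ] q [-0.19  0.21  1.96 -0.    0.98 -0.07] w 0.0597 gf 0.0 eff6 0.08
tool delta [0.0001 0.0003 0.0685]
```

```bash
python3 -m pendant '[{"dx":0,"dy":0,"dz":0.02,"rx":0,"ry":0,"rz":0,"hand":0.05},{"dx":0,"dy":0,"dz":0.02,"rx":0,"ry":0,"rz":0,"hand":0.05},{"dx":0,"dy":0,"dz":0.015,"rx":0,"ry":0,"rz":0,"hand":0.045},{"dx":0,"dy":0,"dz":0.0135,"rx":0,"ry":0,"rz":0,"hand":0.04},{"dx":0,"dy":0,"dz":0,"rx":0,"ry":0,"rz":0,"hand":0.04}]'|grep -E "posi|force";python3 -m pendant '[{"dx":0,"dy":0,"dz":0,"rx":0,"ry":0,"rz":0,"hand":0.0},{"dx":0,"dy":0,"dz":0,"rx":0,"ry":0,"rz":0,"hand":0.0},{"dx":0,"dy":0,"dz":0,"rx":0,"ry":0,"rz":0,"hand":0.0},{"dx":0,"dy":0,"dz":0,"rx":0,"ry":0,"rz":0,"hand":0.0}]' 40 >/dev/null; python3 st.py
```

```text
position: [0.4474, -0.0188, 0.0327]
contact_force: [-0.2, 0.6, 0.4]
gripper_force: 0.0
t 8.9 p [ 0.4484 -0.0188  0.0353] yaw 82.9 z [-0.0021 -0.0011 -1.    ] F [-3.97 -4.76 -4.22] M [-0.705  0.569  0.031] q [-0.2   0.3   2.05 -0.    0.8  -0.07] w 0.0237 gf 39.9 eff6 -0.029
```

```bash
python3 -m pendant '[{"dx":-0.001,"dy":-0.001,"dz":0,"rx":0,"ry":0,"rz":0,"hand":0.0},{"dx":0,"dy":0,"dz":0,"rx":0,"ry":0,"rz":0,"hand":0.0},{"dx":0,"dy":0,"dz":0,"rx":0,"ry":0,"rz":0,"hand":0.0}]' >/dev/null; python3 st.py;python3 -m pendant '[{"dx":0,"dy":0,"dz":0,"rx":0,"ry":0,"rz":5,"hand":0.0},{"dx":0,"dy":0,"dz":0,"rx":0,"ry":0,"rz":5,"hand":0.0},{"dx":0,"dy":0,"dz":0,"rx":0,"ry":0,"rz":0,"hand":0.0}]' >/dev/null; python3 st.py
```

```text
t 9.15 p [ 0.4484 -0.0189  0.0353] yaw 82.85 z [-1.e-04  1.e-04 -1.e+00] F [-2.94 -0.95 -6.19] M [-0.129  0.262 -0.009] q [-0.2   0.3   2.05  0.    0.79 -0.07] w 0.0237 gf 39.8 eff6 -0.028
t 9.4 p [ 0.4481 -0.0188  0.0353] yaw 72.82 z [-1.e-03 -1.e-04 -1.e+00] F [-3.04 -0.61 -4.49] M [-0.202  0.412  0.133] q [-0.2   0.3   2.05 -0.    0.79  0.1 ] w 0.0232 gf 40.0 eff6 0.703
```

```bash
python3 -m pendant '[{"dx":0,"dy":0,"dz":0,"rx":0,"ry":0,"rz":5,"hand":0.0},{"dx":0,"dy":0,"dz":0,"rx":0,"ry":0,"rz":5,"hand":0.0},{"dx":0,"dy":0,"dz":0,"rx":0,"ry":0,"rz":5,"hand":0.0},{"dx":0,"dy":0,"dz":0,"rx":0,"ry":0,"rz":5,"hand":0.0},{"dx":0,"dy":0,"dz":0,"rx":0,"ry":0,"rz":5,"hand":0.0},{"dx":0,"dy":0,"dz":0,"rx":0,"ry":0,"rz":0,"hand":0.0}]' >/dev/null; python3 st.py;python3 -m pendant '[{"dx":0,"dy":0,"dz":0,"rx":0,"ry":0,"rz":5,"hand":0.0},{"dx":0,"dy":0,"dz":0,"rx":0,"ry":0,"rz":5,"hand":0.0},{"dx":0,"dy":0,"dz":0,"rx":0,"ry":0,"rz":5,"hand":0.0},{"dx":0,"dy":0,"dz":0,"rx":0,"ry":0,"rz":5,"hand":0.0},{"dx":0,"dy":0,"dz":0,"rx":0,"ry":0,"rz":5,"hand":0.0},{"dx":0,"dy":0,"dz":0,"rx":0,"ry":0,"rz":0,"hand":0.0}]' >/dev/null; python3 st.py
python3 - <<'E'
from h import *
im=manip.get_image("scene"); u,v=map(int,proj(im,[.444,-.05,.03]))
cv2.imwrite("pics/s4.png",cv2.resize(im["frame"][v-35:v+45,u-60:u+60,::-1],None,fx=6,fy=6,interpolation=cv2.INTER_CUBIC))
E
```

```text
t 9.9 p [ 0.4472 -0.0184  0.0352] yaw 47.91 z [-2.5e-03  7.0e-04 -1.0e+00] F [-4.97 -0.34 -1.52] M [-0.019  0.762  0.065] q [-0.2   0.3   2.05  0.    0.79  0.54] w 0.0231 gf 40.4 eff6 0.708
t 10.4 p [ 0.4466 -0.0178  0.0352] yaw 22.9 z [-0.0037  0.002  -1.    ] F [-5.28  2.99  0.85] M [0.437 0.861 0.093] q [-0.2   0.3   2.05  0.    0.8   0.97] w 0.0234 gf 40.6 eff6 0.649
```

View pics/s4.png

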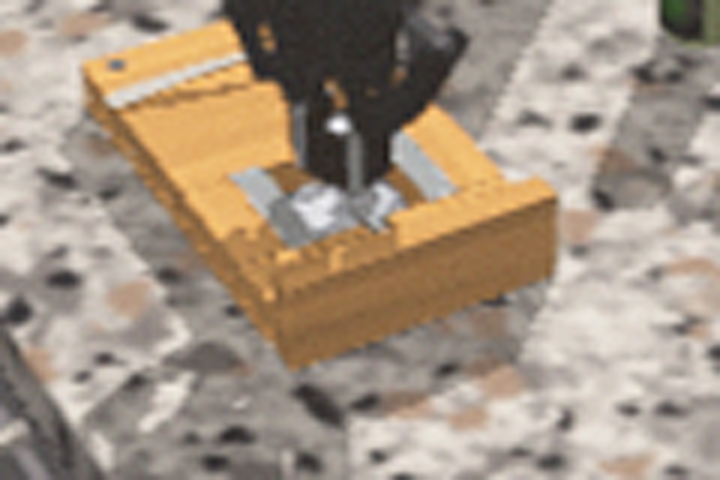

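The gripper is holding the knob, the cam is turning, and the rail is still close against the board. I'll take out the side force and continue.

```bash
python3 -m pendant '[{"dx":-0.001,"dy":-0.0012,"dz":0,"rx":0,"ry":0,"rz":5,"hand":0.0},{"dx":0,"dy":0,"dz":0,"rx":0,"ry":0,"rz":5,"hand":0.0},{"dx":0,"dy":0,"dz":0,"rx":0,"ry":0,"rz":5,"hand":0.0},{"dx":0,"dy":0,"dz":0,"rx":0,"ry":0,"rz":5,"hand":0.0},{"dx":0,"dy":0,"dz":0,"rx":0,"ry":0,"rz":0,"hand":0.0}]' >/dev/null; python3 st.py;python3 -m pendant '[{"dx":0,"dy":0,"dz":0,"rx":0,"ry":0,"rz":5,"hand":0.0},{"dx":0,"dy":0,"dz":0,"rx":0,"ry":0,"rz":5,"hand":0.0},{"dx":0,"dy":0,"dz":0,"rx":0,"ry":0,"rz":5,"hand":0.0},{"dx":0,"dy":0,"dz":0,"rx":0,"ry":0,"rz":0,"hand":0.0}]' >/dev/null; python3 st.py; python3 -m pendant '[{"dx":0,"dy":0,"dz":0,"rx":0,"ry":0,"rz":0,"hand":0.0}]' >/dev/null; python3 st.py
```

```text
t 10.87 p [ 0.4464 -0.0171  0.0353] yaw 2.89 z [-0.0014  0.002  -1.    ] F [-3.42  3.44 -2.61] M [0.5   0.602 0.083] q [-0.2   0.3   2.05  0.    0.79  1.32] w 0.0235 gf 40.3 eff6 0.647
t 11.2 p [ 0.4464 -0.0165  0.0352] yaw -12.14 z [-0.0014  0.003  -1.    ] F [-3.01  5.19 -1.29] M [0.859 0.534 0.148] q [-0.2   0.3   2.05  0.    0.79  1.58] w 0.0233 gf 40.3 eff6 0.685
t 11.28 p [ 0.4464 -0.0165  0.0352] yaw -11.99 z [-0.0014  0.003  -1.    ] F [-3.06  5.25 -1.99] M [0.879 0.505 0.158] q [-0.2   0.3   2.05  0.    0.79  1.58] w 0.0236 gf 40.3 eff6 0.18
```

```bash
cat > av.py <<'E'
from h import *
L=[]
for i in range(4):
    manip.get_image("top"); s=manip.get_state(); L.append(np.r_[s["contact_force"],s["moment"]])
M=q(s["ee_rot"]).as_matrix(); L=np.array(L)
print("t",round(float(s["clock"]),2),"yaw",np.degrees(np.arctan2(M[1,0],M[0,0])).round(2),"F",L[:,:3].mean(0).round(2),"Mz",L[:,5].mean().round(3),"sd",L[:,5].std().round(3),"toolF",(M.T@L[:,:3].mean(0)).round(1),"w",round(float(s["width"]),4),"q6",s["qpos"][5].round(2))
E
python3 av.py; python3 -m pendant '[{"dx":-0.001,"dy":-0.0011,"dz":0,"rx":0,"ry":0,"rz":4,"hand":0.0},{"dx":0,"dy":0,"dz":0,"rx":0,"ry":0,"rz":4,"hand":0.0},{"dx":0,"dy":0,"dz":0,"rx":0,"ry":0,"rz":0,"hand":0.0}]' >/dev/null; python3 av.py;python3 -m pendant '[{"dx":0,"dy":0,"dz":0,"rx":0,"ry":0,"rz":4,"hand":0.0},{"dx":0,"dy":0,"dz":0,"rx":0,"ry":0,"rz":0,"hand":0.0}]' >/dev/null; python3 av.py
```

```text
t 11.48 yaw -11.98 F [-3.36  5.79 -1.79] Mz 0.135 sd 0.033 toolF [-4.5 -5.   1.8] w 0.0233 q6 1.58
t 11.93 yaw -20.03 F [-1.13  5.   -3.85] Mz 0.145 sd 0.022 toolF [-2.8 -4.3  3.9] w 0.0233 q6 1.73
t 12.3 yaw -24.05 F [-1.6   5.67 -3.91] Mz 0.162 sd 0.018 toolF [-3.8 -4.5  3.9] w 0.0234 q6 1.8
```

```bash
python3 -m pendant '[{"dx":-0.0005,"dy":-0.0008,"dz":0,"rx":0,"ry":0,"rz":4,"hand":0.0},{"dx":0,"dy":0,"dz":0,"rx":0,"ry":0,"rz":0,"hand":0.0}]' >/dev/null; python3 av.py;python3 -m pendant '[{"dx":0,"dy":0,"dz":0,"rx":0,"ry":0,"rz":4,"hand":0.0},{"dx":0,"dy":0,"dz":0,"rx":0,"ry":0,"rz":0,"hand":0.0}]' >/dev/null; python3 av.py; python3 -m pendant '[{"dx":0,"dy":0,"dz":0,"rx":0,"ry":0,"rz":4,"hand":0.0},{"dx":0,"dy":0,"dz":0,"rx":0,"ry":0,"rz":0,"hand":0.0}]' >/dev/null; python3 av.py
```

```text
t 12.67 yaw -28.06 F [-1.17  3.65 -4.77] Mz 0.142 sd 0.034 toolF [-2.8 -2.7  4.8] w 0.0231 q6 1.87
t 13.03 yaw -32.05 F [-0.15  5.63 -4.92] Mz 0.178 sd 0.005 toolF [-3.1 -4.7  4.9] w 0.0231 q6 1.94
t 13.4 yaw -36.06 F [-0.28  5.2  -5.46] Mz 0.164 sd 0.029 toolF [-3.3 -4.   5.5] w 0.0235 q6 2.01
```

```bash
python3 -m pendant '[{"dx":-0.0005,"dy":-0.0005,"dz":0,"rx":0,"ry":0,"rz":4,"hand":0.0},{"dx":0,"dy":0,"dz":0,"rx":0,"ry":0,"rz":0,"hand":0.0}]' >/dev/null; python3 av.py;python3 -m pendant '[{"dx":0,"dy":0,"dz":0,"rx":0,"ry":0,"rz":4,"hand":0.0},{"dx":0,"dy":0,"dz":0,"rx":0,"ry":0,"rz":0,"hand":0.0}]' >/dev/null; python3 av.py; python3 -m pendant '[{"dx":0,"dy":0,"dz":0,"rx":0,"ry":0,"rz":4,"hand":0.0},{"dx":0,"dy":0,"dz":0,"rx":0,"ry":0,"rz":0,"hand":0.0}]' >/dev/null; python3 av.py
```

```text
t 13.77 yaw -40.05 F [ 0.31  3.45 -5.58] Mz 0.125 sd 0.014 toolF [-2.  -2.8  5.6] w 0.0233 q6 2.08
t 14.13 yaw -44.08 F [ 2.22  4.25 -7.45] Mz 0.147 sd 0.024 toolF [-1.4 -4.6  7.5] w 0.0234 q6 2.15
t 14.5 yaw -48.1 F [ 2.55  4.88 -8.01] Mz 0.171 sd 0.037 toolF [-1.9 -5.2  8. ] w 0.0231 q6 2.22
```

```bash
python3 -m pendant '[{"dx":0,"dy":-0.0007,"dz":0.0007,"rx":0,"ry":0,"rz":4,"hand":0.0},{"dx":0,"dy":0,"dz":0,"rx":0,"ry":0,"rz":0,"hand":0.0}]' >/dev/null; python3 av.py;python3 -m pendant '[{"dx":0,"dy":0,"dz":0,"rx":0,"ry":0,"rz":4,"hand":0.0},{"dx":0,"dy":0,"dz":0,"rx":0,"ry":0,"rz":0,"hand":0.0}]' >/dev/null; python3 av.py; python3 -m pendant '[{"dx":0,"dy":0,"dz":0,"rx":0,"ry":0,"rz":4,"hand":0.0},{"dx":0,"dy":0,"dz":0,"rx":0,"ry":0,"rz":0,"hand":0.0}]' >/dev/null; python3 av.py
```

```text
t 14.87 yaw -52.06 F [-0.94  2.87  2.58] Mz 0.179 sd 0.031 toolF [-2.8 -1.  -2.6] w 0.0229 q6 2.29
t 15.23 yaw -56.0 F [-0.85  3.28  6.06] Mz 0.169 sd 0.034 toolF [-3.2 -1.1 -6.1] w 0.0236 q6 2.36
t 15.6 yaw -60.01 F [-0.66  3.37  5.93] Mz 0.174 sd 0.021 toolF [-3.2 -1.1 -5.9] w 0.0235 q6 2.43
```

```bash
python3 -m pendant '[{"dx":0,"dy":0,"dz":0,"rx":0,"ry":0,"rz":4,"hand":0.0},{"dx":0,"dy":0,"dz":0,"rx":0,"ry":0,"rz":0,"hand":0.0}]' >/dev/null; python3 av.py;python3 -m pendant '[{"dx":0,"dy":0,"dz":0,"rx":0,"ry":0,"rz":4,"hand":0.0},{"dx":0,"dy":0,"dz":0,"rx":0,"ry":0,"rz":0,"hand":0.0}]' >/dev/null; python3 av.py; python3 -m pendant '[{"dx":0,"dy":0,"dz":0,"rx":0,"ry":0,"rz":4,"hand":0.0},{"dx":0,"dy":0,"dz":0,"rx":0,"ry":0,"rz":0,"hand":0.0}]' >/dev/null; python3 av.py
```

```text
t 15.97 yaw -64.02 F [-0.51  3.51  5.53] Mz 0.173 sd 0.017 toolF [-3.4 -1.1 -5.5] w 0.0234 q6 2.5
t 16.33 yaw -68.02 F [-0.21  3.98  5.37] Mz 0.174 sd 0.045 toolF [-3.8 -1.3 -5.4] w 0.0234 q6 2.57
t 16.7 yaw -71.98 F [0.87 4.68 5.76] Mz 0.187 sd 0.015 toolF [-4.2 -2.3 -5.8] w 0.0234 q6 2.64
```

No tightening is felt by about 2.7 rad and joint 6 is near its range, so I'll regrasp half a turn back.

```bash
python3 st.py; python3 -m pendant '[{"dx":0,"dy":0,"dz":0,"rx":0,"ry":0,"rz":0,"hand":0.045},{"dx":0,"dy":0,"dz":0,"rx":0,"ry":0,"rz":0,"hand":0.045},{"dx":0,"dy":0,"dz":0,"rx":0,"ry":0,"rz":0,"hand":0.045},{"dx":0,"dy":0,"dz":0,"rx":0,"ry":0,"rz":0,"hand":0.045}]' >/dev/null; python3 st.py; python3 -m pendant '[{"dx":0,"dy":0,"dz":-0.015,"rx":0,"ry":0,"rz":0,"hand":0.045},{"dx":0,"dy":0,"dz":-0.025,"rx":0,"ry":0,"rz":0,"hand":0.045},{"dx":0,"dy":0,"dz":0,"rx":0,"ry":0,"rz":-7.04,"hand":0.045},{"dx":0,"dy":0,"dz":0,"rx":0,"ry":0,"rz":-7.04,"hand":0.045},{"dx":0,"dy":0,"dz":0,"rx":0,"ry":0,"rz":-7.04,"hand":0.045},{"dx":0,"dy":0,"dz":0,"rx":0,"ry":0,"rz":-7.04,"hand":0.045},{"dx":0,"dy":0,"dz":0,"rx":0,"ry":0,"rz":-7.04,"hand":0.045},{"dx":0,"dy":0,"dz":0,"rx":0,"ry":0,"rz":-7.04,"hand":0.045},{"dx":0,"dy":0,"dz":0,"rx":0,"ry":0,"rz":-7.04,"hand":0.045}]' >/dev/null; python3 st.py
```

```text
t 16.7 p [ 0.4477 -0.0148  0.0351] yaw -71.98 z [ 0.0022  0.     -1.    ] F [1.2  4.93 5.71] M [0.649 0.04  0.195] q [-0.19  0.3   2.05  0.    0.79  2.64] w 0.0234 gf 41.5 eff6 0.181
t 17.03 p [ 0.4466 -0.0153  0.0343] yaw -72.1 z [-3.e-04 -6.e-04 -1.e+00] F [0.05 0.38 0.13] M [-0.006  0.04  -0.024] q [-0.19  0.3   2.05 -0.    0.79  2.64] w 0.0449 gf 0.0 eff6 -0.006
t 17.78 p [ 0.4466 -0.0152  0.0744] yaw -22.49 z [-3.e-04 -5.e-04 -1.e+00] F [-0.8  -0.23  0.15] M [-0.004 -0.001 -0.002] q [-0.19  0.24  2.   -0.    0.9   1.77] w 0.0452 gf 0.0 eff6 1.214
```

```bash
python3 -m pendant '[{"dx":0,"dy":0,"dz":0,"rx":0,"ry":0,"rz":-7.04,"hand":0.045},{"dx":0,"dy":0,"dz":0,"rx":0,"ry":0,"rz":-7.04,"hand":0.045},{"dx":0,"dy":0,"dz":0,"rx":0,"ry":0,"rz":-7.04,"hand":0.045},{"dx":0,"dy":0,"dz":0,"rx":0,"ry":0,"rz":-7.04,"hand":0.045},{"dx":0,"dy":0,"dz":0,"rx":0,"ry":0,"rz":-7.04,"hand":0.045},{"dx":0,"dy":0,"dz":0,"rx":0,"ry":0,"rz":-7.04,"hand":0.045},{"dx":0,"dy":0,"dz":0,"rx":0,"ry":0,"rz":-7.04,"hand":0.045},{"dx":0,"dy":0,"dz":0,"rx":0,"ry":0,"rz":-7.04,"hand":0.045},{"dx":0,"dy":0,"dz":0,"rx":0,"ry":0,"rz":-7.04,"hand":0.045},{"dx":0,"dy":0,"dz":0,"rx":0,"ry":0,"rz":-7.04,"hand":0.045},{"dx":0,"dy":0,"dz":0,"rx":0,"ry":0,"rz":-7.04,"hand":0.045},{"dx":0,"dy":0,"dz":0,"rx":0,"ry":0,"rz":-7.04,"hand":0.045}]' >/dev/null; python3 -m pendant '[{"dx":0,"dy":0,"dz":0,"rx":0,"ry":0,"rz":-7.04,"hand":0.045},{"dx":0,"dy":0,"dz":0,"rx":0,"ry":0,"rz":-7.04,"hand":0.045},{"dx":0,"dy":0,"dz":0,"rx":0,"ry":0,"rz":-7.04,"hand":0.045},{"dx":0,"dy":0,"dz":0,"rx":0,"ry":0,"rz":-7.04,"hand":0.045},{"dx":0,"dy":0,"dz":0,"rx":0,"ry":0,"rz":-7.04,"hand":0.045},{"dx":0,"dy":0,"dz":0,"rx":0,"ry":0,"rz":-7.04,"hand":0.045},{"dx":0,"dy":0,"dz":0,"rx":0,"ry":0,"rz":0,"hand":0.045}]' >/dev/null;python3 st.py .4468 -.0165 .035
```

```text
t 19.37 p [ 0.4466 -0.0151  0.0744] yaw 103.99 z [-4.e-04 -4.e-04 -1.e+00] F [ 0.02 -0.56 -0.67] M [ 0.006  0.075 -0.072] q [-0.19  0.24  2.   -0.    0.9  -0.43] w 0.0451 gf 0.0 eff6 -0.872
tool delta [-0.0014 -0.0001  0.0394]
```

```bash
python3 -m pendant '[{"dx":-0.0017,"dy":0.001,"dz":0.012,"rx":0,"ry":0,"rz":0,"hand":0.045},{"dx":0,"dy":0,"dz":0.015,"rx":0,"ry":0,"rz":0,"hand":0.045},{"dx":0,"dy":0,"dz":0.0125,"rx":0,"ry":0,"rz":0,"hand":0.045},{"dx":0,"dy":0,"dz":0,"rx":0,"ry":0,"rz":0,"hand":0.045},{"dx":0,"dy":0,"dz":0,"rx":0,"ry":0,"rz":0,"hand":0.0},{"dx":0,"dy":0,"dz":0,"rx":0,"ry":0,"rz":0,"hand":0.0},{"dx":0,"dy":0,"dz":0,"rx":0,"ry":0,"rz":0,"hand":0.0},{"dx":0,"dy":0,"dz":0,"rx":0,"ry":0,"rz":0,"hand":0.0},{"dx":0,"dy":0,"dz":0,"rx":0,"ry":0,"rz":0,"hand":0.0}]' 40 >/dev/null;python3 st.py; python3 av.py; python3 -m pendant '[{"dx":0,"dy":0,"dz":0,"rx":0,"ry":0,"rz":4,"hand":0.0},{"dx":0,"dy":0,"dz":0,"rx":0,"ry":0,"rz":0,"hand":0.0}]' >/dev/null; python3 av.py
```

```text
t 20.12 p [ 0.4484 -0.0164  0.0354] yaw 103.85 z [ 9.e-04 -4.e-04 -1.e+00] F [-0.2  -1.05 -1.96] M [-0.021 -0.004  0.075] q [-0.19  0.3   2.05 -0.    0.79 -0.43] w 0.0249 gf 39.6 eff6 0.066
t 20.32 yaw 103.85 F [-0.46 -0.07 -0.01] Mz 0.062 sd 0.021 toolF [ 0.  -0.5  0. ] w 0.025 q6 -0.43
t 20.68 yaw 99.92 F [-0.51 -0.09  2.56] Mz 0.191 sd 0.031 toolF [ 0.  -0.5 -2.6] w 0.0254 q6 -0.36
```

The grip is 1.6 mm wider than before because I turned back short and gripped skewed. I'll reopen, turn 9° back and regrip.

```bash
python3 -m pendant '[{"dx":0,"dy":0,"dz":0,"rx":0,"ry":0,"rz":0,"hand":0.042},{"dx":0,"dy":0,"dz":0,"rx":0,"ry":0,"rz":0,"hand":0.042},{"dx":0,"dy":0,"dz":0,"rx":0,"ry":0,"rz":-4.5,"hand":0.042},{"dx":0,"dy":0,"dz":0,"rx":0,"ry":0,"rz":-4.5,"hand":0.042},{"dx":0,"dy":0,"dz":0,"rx":0,"ry":0,"rz":0,"hand":0.042},{"dx":0,"dy":0,"dz":0,"rx":0,"ry":0,"rz":0,"hand":0.0},{"dx":0,"dy":0,"dz":0,"rx":0,"ry":0,"rz":0,"hand":0.0},{"dx":0,"dy":0,"dz":0,"rx":0,"ry":0,"rz":0,"hand":0.0},{"dx":0,"dy":0,"dz":0,"rx":0,"ry":0,"rz":0,"hand":0.0},{"dx":0,"dy":0,"dz":0,"rx":0,"ry":0,"rz":0,"hand":0.0}]' 40 >/dev/null;python3 st.py; python3 av.py
```

```text
t 21.52 p [ 0.4483 -0.0162  0.0352] yaw 108.82 z [ 4.e-04 -0.e+00 -1.e+00] F [0.38 0.68 1.51] M [ 0.116 -0.083  0.028] q [-0.19  0.3   2.05  0.    0.79 -0.52] w 0.0238 gf 42.1 eff6 0.047
t 21.72 yaw 108.84 F [0.53 0.43 2.24] Mz 0.051 sd 0.02 toolF [ 0.2  0.6 -2.2] w 0.0232 q6 -0.52
```

```bash
python3 -m pendant '[{"dx":0,"dy":0,"dz":0,"rx":0,"ry":0,"rz":4,"hand":0.0},{"dx":0,"dy":0,"dz":0,"rx":0,"ry":0,"rz":0,"hand":0.0}]' >/dev/null; python3 av.py;python3 -m pendant '[{"dx":0,"dy":0,"dz":0,"rx":0,"ry":0,"rz":3,"hand":0.0},{"dx":0,"dy":0,"dz":0,"rx":0,"ry":0,"rz":0,"hand":0.0}]' >/dev/null; python3 av.py;python3 -m pendant '[{"dx":0,"dy":0,"dz":0,"rx":0,"ry":0,"rz":3,"hand":0.0},{"dx":0,"dy":0,"dz":0,"rx":0,"ry":0,"rz":0,"hand":0.0}]' >/dev/null; python3 av.py
```

```text
t 22.08 yaw 104.92 F [0.62 1.3  2.73] Mz 0.203 sd 0.028 toolF [ 1.1  0.9 -2.7] w 0.0231 q6 -0.45
t 22.45 yaw 101.91 F [1.08 1.21 2.73] Mz 0.186 sd 0.023 toolF [ 1.   1.3 -2.7] w 0.0235 q6 -0.4
t 22.82 yaw 98.91 F [1.16 2.02 3.36] Mz 0.259 sd 0.023 toolF [ 1.8  1.5 -3.4] w 0.0235 q6 -0.35
```

```bash
python3 av.py; python3 av.py; python3 av.py
```

```text
t 23.02 yaw 98.87 F [1.15 2.4  3.72] Mz 0.27 sd 0.034 toolF [ 2.2  1.5 -3.7] w 0.0236 q6 -0.35
t 23.22 yaw 98.86 F [1.86 2.24 3.44] Mz 0.257 sd 0.029 toolF [ 1.9  2.2 -3.4] w 0.0234 q6 -0.35
t 23.42 yaw 98.85 F [1.87 2.25 3.75] Mz 0.244 sd 0.013 toolF [ 1.9  2.2 -3.7] w 0.0232 q6 -0.35
```

The torque averages 0.257 N m with the hand at about 2.9 rad. That is clearly above the drawing torque and at the stated best value, so the bolt is tight. I'll release, retreat and check.

```bash
python3 -m pendant '[{"dx":0,"dy":0,"dz":0,"rx":0,"ry":0,"rz":0,"hand":0.045},{"dx":0,"dy":0,"dz":0,"rx":0,"ry":0,"rz":0,"hand":0.045},{"dx":0,"dy":0,"dz":0,"rx":0,"ry":0,"rz":0,"hand":0.045},{"dx":0,"dy":0,"dz":-0.015,"rx":0,"ry":0,"rz":0,"hand":0.045},{"dx":0,"dy":0,"dz":-0.03,"rx":0,"ry":0,"rz":0,"hand":0.045},{"dx":0,"dy":0,"dz":-0.04,"rx":0,"ry":0,"rz":0,"hand":0.045},{"dx":0,"dy":0,"dz":-0.04,"rx":0,"ry":0,"rz":0,"hand":0.045},{"dx":-0.03,"dy":0,"dz":-0.03,"rx":0,"ry":0,"rz":0,"hand":0.045},{"dx":-0.04,"dy":0,"dz":0,"rx":0,"ry":0,"rz":0,"hand":0.045},{"dx":-0.04,"dy":0,"dz":0,"rx":0,"ry":0,"rz":0,"hand":0.045},{"dx":-0.04,"dy":0,"dz":0,"rx":0,"ry":0,"rz":0,"hand":0.045},{"dx":0,"dy":0,"dz":0,"rx":0,"ry":0,"rz":0,"hand":0.045}]' >/dev/null;python3 st.py
python3 - <<'E'
from h import *
o=[]
for n in("scene",):
    im=manip.get_image(n); u,v=map(int,proj(im,[.444,-.05,.03]))
    cv2.imwrite("pics/end.png",cv2.resize(im["frame"][v-40:v+40,u-53:u+53,::-1],None,fx=7,fy=7,interpolation=cv2.INTER_CUBIC))
E
```

```text
t 24.42 p [ 0.4723 -0.1711  0.1894] yaw 98.56 z [ 0.0012 -0.0057 -1.    ] F [-0.45  0.61  0.82] M [-0.005 -0.012  0.033] q [-0.48  0.19  1.73 -0.    1.22 -0.63] w 0.0452 gf 0.0 eff6 -0.446
```

View pics/end.png

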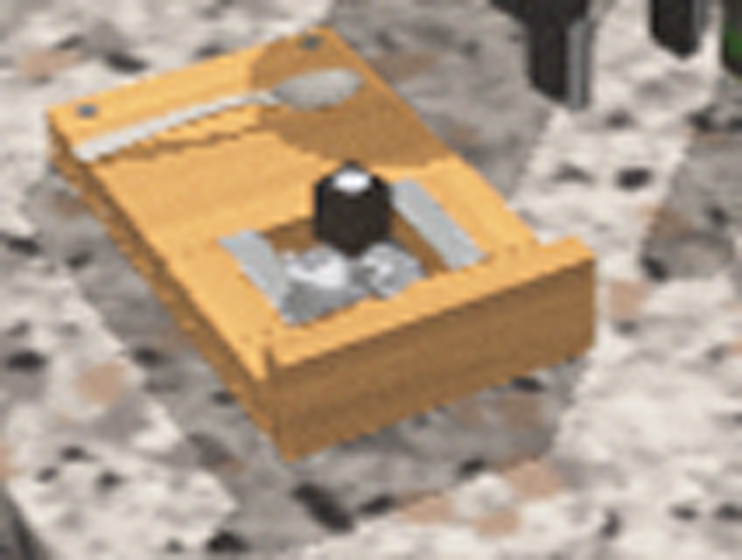

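The final picture shows the rail closed on the board with no visible gap along the seam from (270, 365) to (540, 250). The knob is free, the spoon is in place and the gripper is clear. I'll hand it in.

```bash
python3 -c "
from rig import manip; print(manip.sign_off())"
```

```text
the job is handed in; nothing more can be done
None
```

The job is handed in: the rail looks fully closed on the board, and I turned the cam until it felt tight at about 0.26 N m (the bolt pull was not measured directly), with one regrasp on the way and the gripper clear at the end after about 24 s.

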